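# Back the coil winder off by one notch

## Task

The coil winder on the bench has been wound one notch too far. With a fingertip, lift its red pawl out of the toothed wheel and tip it right over until it stays thrown back, then push a yellow peg to turn the wheel backward (its top moving towards the pawl's pivot) by one tooth, and tip the pawl back so that it drops fully into this next notch and locks the wheel there. Only push, gently: grip nothing, and leave the other things on the bench where they are.

Things in the scene. Friction and masses are not known exactly. Their poses are not given: they have to be found in the camera images.
- winder: the coil winder, bolted down: blue base plate 150 x 240 mm, 12 mm thick. Origin on the table below the wheel's centre; plate from x -90 to +60, y -90 to +150 mm. Its x axis is along the shaft, y points from wheel to pawl pivot, z up; offsets below use this frame. Brackets at x -31 to -14 mm are up to 117 mm high. A white former 52 mm across is on the shaft at x -44 to -82 mm
- wheel_axis (a point): centre of the steel toothed wheel, 95 mm above the table. The wheel stands upright, 12 mm thick (x within 6 mm), 136 mm across the tips of its 8 saw teeth (45 degrees = 0.785 rad apart), its root circle 110 mm across
- wheel (a joint): turn of the wheel, rad; grows backward (its top moves along the winder's +y). At 0 a tooth bears on the seated pawl, which bars any farther turn back; it starts in this notch at -0.28 to -0.06 (play). Next notch: 0.785, hard against its tooth; the pawl drops into it freely with the wheel at 0.46 to 0.76. The wheel is stiff (2.5 N at a peg) and stays where it is left
- peg (a point): middle of the yellow peg nearest the wheel's top at the start. Four round pegs, 10 mm thick, stand out of the wheel's +x face (x 6 to 48 mm), 48 mm from its axis, a quarter turn apart. This point is at x 27 mm and turns with the wheel: with wheel at q it is at y = 48 sin(q - 0.25) mm, 95 + 48 cos(q - 0.25) mm above the table
- pawl (a joint): swing of the red pawl about its pivot, rad: 0 = nose fully down in a notch, 0.87 = thrown right back. Its weight makes it fall to 0 or to 0.87 from either side of a balance point at about 0.4; below 0.3 the nose is still among the teeth. Under 1 N at the bar moves it. The pivot, parallel to the shaft, is at y 82 mm, 99 mm above the table
- pawl_bar (a point): point on the pawl's red round cross bar, 12 mm thick, parallel to the shaft, from the stem at x 0 to its free end at x -61 mm; this point is at x -30 mm, 85 mm from the pivot. Pawl down: y 53 mm, 179 mm above the table; thrown back: y 124 mm, 172 mm above, the stem then lying on a post at y 114 mm, 133 mm high; it passes 184 mm above the table over the pivot
- pawl_nose (a point): the pawl's nose, a round bar 11 mm thick in the wheel's plane, 55 mm from the pivot
- bobbin: a loose white plastic bobbin standing on the corner at its -x, -y end of the winder's base plate, 36 mm across, 30 mm high; origin at the centre of its underside. Leave alone
- screwdriver: a loose red-handled screwdriver, 200 mm long, lying beside the winder base, on the far (+x) side; leave alone
- meter: a loose yellow multimeter lying flat, 80 x 150 x 36 mm; origin at the centre of its underside; leave alone
- jar: a loose glass jar, 60 mm across, 70 mm high; origin at the centre of its underside; leave alone
- transformer: a loose small transformer, dark core with orange winding cover, 64 x 60 x 50 mm; origin at the centre of its underside; leave alone
- heatsink: a loose finned aluminium heat sink, 50 x 80 x 40 mm; origin at the centre of its underside; leave alone
- taperoll: a loose blue roll of tape lying flat, 70 mm across, 19 mm high; origin at the centre of its underside; leave alone

How it is judged:
By the outcome, as a careful person would: the job done as asked, in the order asked, and still so for the second after the job is handed in, with the robot touching nothing.
It also fails if it takes over 58 s, if anything falls off the work surface, if the arm or the gripper's body presses on something with over 40 N, if the wrist force passes 120 N, or if a joint passes its speed limit or range.

## Robot

A 7-joint arm with a two-finger parallel gripper is mounted at the origin on the work surface. World frame = base frame: x ahead of the robot, y to its left, z up, the work surface at z = 0. Lengths are in m, angles in rad, forces in N, time in s.
With the tool pointing down it reaches from about 0.425 to 0.925 m from the base axis. Payload 6.8 kg.
Tool frame: the origin (TCP) lies on the front face of the gripper's body, between the roots of the fingers; the fingertips stand 73 mm ahead of it and the grasp point (between the pads) lies 54 mm ahead of it (env.nose_length is the distance from the TCP to the fingertips, in m); z points along the fingers, y is the line along which they close (so a half turn about z gives the same grasp; the last joint's range is limited). The gripper opens to 85 mm and grips with 20 to 120 N. Pads are 22 mm wide; open, the fingers measure 114 mm over their backs; the gripper's body (76 mm by 85 mm) begins 54 mm behind the grasp point. The pads swing forward as they close: fully open they stand 13 mm farther back than shut.
Start: joints at [-1.319, 0.477, 0.022, 1.555, -0.011, 1.109, -0.083], TCP at [0.238, 0.632, 0.304] pointing down, gripper open.
Joint ranges: [-2.96, 2.96], [-0.34, 2.1], [-1.41, 1.46], [0.24, 2.44], [-1.37, 4.51], [0.17, 1.92], [-2.96, 2.96]. Speed limits (rad/s): [2.39, 2.39, 3.14, 3.14, 3.14, 3.14, 3.14].

## Interface

Orientations are given as a unit quaternion [w, x, y, z].
In Python, from cell import env, kin, camera, calibration, job gives the robot as it stands. The module is installed in compiled form; this text tells all that it offers. Calls block until the motion is done:
- env.reach(position, orientation): joint-space move of the TCP to a pose.
- env.movel(position, velocity=0.15, rot=None, stop_force=None): straight line of the TCP; rot=None keeps the orientation; velocity is the mean speed in m/s. With stop_force (N) it stops when the force on the tool has changed by that much, and returns True; else False.
- env.goto_joints(angles): joint-space move.
- env.grip(opening, f_grip=None): finger opening in m; f_grip is the grip in N (None keeps the last); returns when the fingers have stopped.
- env.dwell(seconds).
- kin.inverse_kinematics(position, orientation): joint angles nearest the present ones, or None.
- env.get_state(): the state.
- camera(name): name is "scene" or "top" or "wrist"; returns (picture, depth): 400x640x3 uint8, blue, green, red; 400x640 float32, m along the optical axis (not along the pixel's ray), 0 where there is no reading.
- calibration(name): a dict with "fx", "fy", "cx", "cy" (pixels), "rvec" (rotation vector, rad) and "tvec" (3), from world to camera coordinates, as OpenCV has them. Camera axes: x right, y down, z forward; pixel columns grow to the right and rows downward; lengths in m; the calibration is good to about 2 mm. A picture is of the moment at which its call begins: read the wrist's pose just before it. calibration takes no time and is no camera call; for the wrist camera it gives the pose at the moment of the call.
A pose or a line that the arm cannot do raises env.PlanningError and nothing moves.
- job.job_done(): hands the job in; it is judged then, once.
The state is a dict: "time": time; "qpos": joint angles; "joint_velocities": joint speeds; "joint_torque": joint torques, N m; "tcp_pos": TCP position; "orientation": TCP orientation; "force": force on the tool from outside, world axes, zero at the start; "torque": the same for the moment, N m; "opening": finger opening in m; "gripper_force": force on a finger pad.
Only numpy, scipy, OpenCV 4.12 (cv2) and the standard library are available. Lean on these libraries where they do the work, as an engineer would, in place of code of your own. Each camera call takes 0.05 s, during which the arm holds its last target. There are 200 camera calls.

## Working session

There is one attempt and no reset: what is moved stays moved. The work goes in short steps, each a Python script; the robot and the scene stay as the last script left them, time stands still between calls to the robot, and variables do not carry over. Pictures are saved under pics/ and viewed, at most 10 in all, crops included, and the job is handed in when it is done.

```bash
mkdir -p pics; cat > h.py <<'E'
import numpy as np, cv2
from cell import env, kin, camera, calibration, job
def cal(n):
    c=calibration(n);R,_=cv2.Rodrigues(np.array(c["rvec"],float));return c,R,np.array(c["tvec"],float).ravel()
def cloud(n,d,C=None):
    c,R,t=C or cal(n);v,u=np.mgrid[:d.shape[0],:d.shape[1]]
    p=np.stack([(u-c["cx"])/c["fx"]*d,(v-c["cy"])/c["fy"]*d,d],-1)
    return (p-t)@R
def proj(n,P,C=None):
    c,R,t=C or cal(n);q=np.atleast_2d(P)@R.T+t
    return np.stack([c["fx"]*q[:,0]/q[:,2]+c["cx"],c["fy"]*q[:,1]/q[:,2]+c["cy"]],-1)
E
python3 - <<'E'
from h import *
s=env.get_state();print(s["time"],s["orientation"],s["force"],s["opening"])
for n in("scene","top"):
    p,d=camera(n);cv2.imwrite(f"pics/{n}0.png",p);np.savez(f"{n}0.npz",p=p,d=d)
    c,R,t=cal(n);print(n,c["fx"],-R.T@t,R[2])
E
```

```text
0.0 [-9.68711364e-05  1.78923999e-01  9.83862481e-01 -9.01221615e-04] [-0.34582948 -0.18381081  0.16463849] 0.08544662153527235
scene 456.74354149923386 [ 1.07011653 -0.56132817  1.31541895] [-0.39459222  0.40270656 -0.82590823]
top 502.5190211291854 [ 0.37607435 -0.01855457  1.40853419] [ 0.09423061  0.0153367  -0.99543226]
```

View pics/scene0.png

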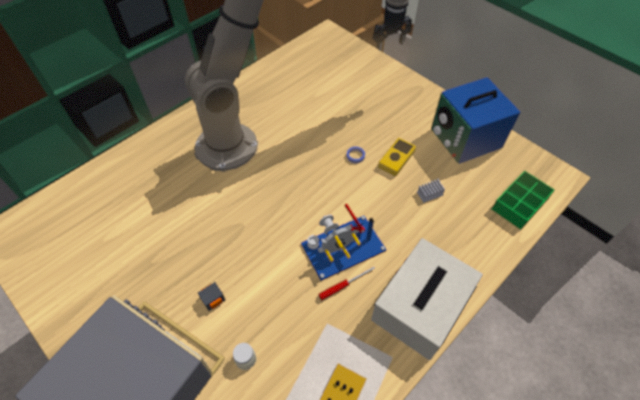

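View pics/top0.png

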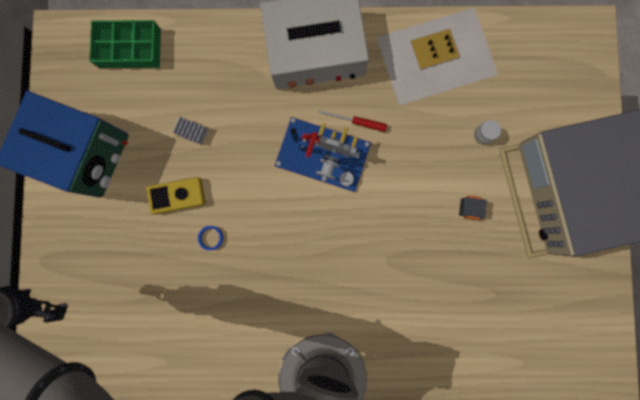

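Both pictures show the winder: scene around (343,245), top around (323,153). The shaft (+x) points away from the robot, the pawl is towards world +y, and the screwdriver lies beyond it. Next I'll fit the plate.

```bash
python3 - <<'E'
from h import *
out=[]
for n,(u0,v0,u1,v1) in (("top",(262,100,385,205)),("scene",(290,190,400,295))):
    z=np.load(n+"0.npz");p,d=z["p"],z["d"];P=cloud(n,d)
    hsv=cv2.cvtColor(p,cv2.COLOR_BGR2HSV)
    m=(hsv[...,0]>100)&(hsv[...,0]<125)&(hsv[...,1]>120)&(hsv[...,2]>40)
    box=np.zeros_like(m);box[v0:v1,u0:u1]=1;m&=box
    c,R,t=cal(n);o=-R.T@t
    m&=(P[...,2]<0.03)
    v,u=np.nonzero(m)
    ray=np.stack([(u-c["cx"])/c["fx"],(v-c["cy"])/c["fy"],np.ones(len(u))],-1)@R
    X=o+ray*((0.012-o[2])/ray[:,2])[:,None]
    r=cv2.minAreaRect((X[:,:2]*1000).astype(np.float32));print(n,len(u),np.median(P[m][:,2]),r,cv2.boxPoints(r).round(0).tolist())
    for name,mm in (("red",((hsv[...,0]<8)|(hsv[...,0]>172))&(hsv[...,1]>130)),("yel",(hsv[...,0]>18)&(hsv[...,0]<32)&(hsv[...,1]>150))):
        mm=mm&box&(P[...,2]>0.06)
        nn,l,st,ce=cv2.connectedComponentsWithStats(mm.astype(np.uint8))
        for i in range(1,nn):
            if st[i,4]>5:print(name,st[i],ce[i].round(1),P[l==i].mean(0).round(3),P[l==i].min(0).round(3),P[l==i].max(0).round(3))
    cr=cv2.resize(p[v0:v1,u0:u1],None,fx=4,fy=4,interpolation=cv2.INTER_CUBIC);out.append(cv2.resize(cr,(400,400)))
cv2.imwrite("pics/crop.png",np.hstack(out))
E
```

```text
top 2204 0.011964101222466886 ((613.3030395507812, -1.5888824462890625), (232.3022003173828, 141.87619018554688), 71.63490295410156) [[509.0, -89.0], [644.0, -134.0], [717.0, 86.0], [583.0, 131.0]]
red [302 133  18  23 161] [310.9 141.1] [0.618 0.025 0.173] [ 0.376 -0.019  0.099] [0.651 0.051 1.409]
yel [320 124   5  11  21] [321.9 128.5] [ 0.649 -0.002  0.177] [ 0.376 -0.019  0.11 ] [0.675 0.003 1.409]
yel [341 128   6  13  31] [343.8 134.1] [ 0.641 -0.058  0.144] [ 0.626 -0.064  0.138] [ 0.658 -0.051  0.15 ]
yel [353 137   4   9  15] [354.4 140.8] [ 0.635 -0.088  0.087] [ 0.624 -0.092  0.083] [ 0.645 -0.084  0.093]
scene 1536 0.01175148533701796 ((616.2319946289062, -2.6585845947265625), (235.23414611816406, 142.94015502929688), 71.55631256103516) [[511.0, -92.0], [647.0, -137.0], [721.0, 86.0], [586.0, 132.0]]
red [345 204  12  18  48] [350.9 212.5] [0.614 0.022 0.183] [0.582 0.012 0.17 ] [0.641 0.033 0.191]
red [351 224  13   8  46] [357.7 227.9] [0.642 0.027 0.123] [0.634 0.001 0.1  ] [0.65  0.046 0.15 ]
yel [352 233   8  11  33] [355.2 237.8] [0.657 0.001 0.112] [ 0.64  -0.007  0.084] [0.678 0.011 0.12 ]
yel [335 236   9  12  51] [338.7 241.7] [ 0.64  -0.055  0.137] [ 0.621 -0.065  0.089] [ 0.66  -0.035  0.149]
yel [326 250   7  11  32] [328.8 255. ] [ 0.631 -0.087  0.084] [ 0.614 -0.094  0.077] [ 0.649 -0.078  0.091]
```

View pics/crop.png

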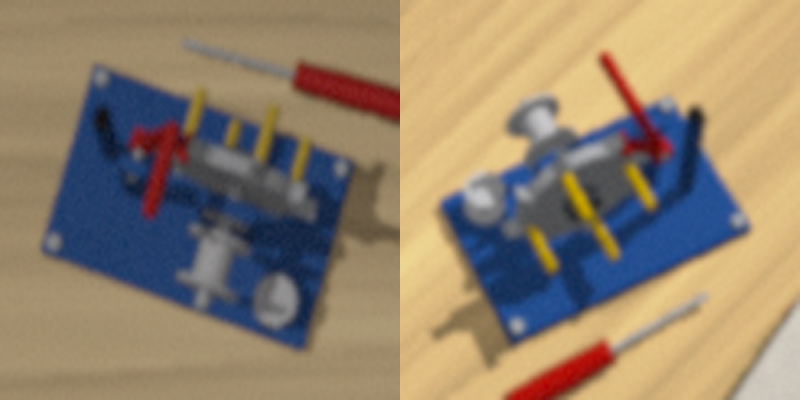

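Plate fits from the two views agree within 3 mm: yaw about −18.4° and origin about (0.620, −0.035). The pegs and the bar land where the model predicts. I'll move above the winder with closed fingers and take one close look.

```bash
cat >> h.py <<'E'
from scipy.spatial.transform import Rotation as Ro
YAW=np.radians(-18.4); O=np.array([.6197,-.0352]); NL=env.nose_length
def W(x,y,z):  # winder mm -> world m
    c,s=np.cos(YAW),np.sin(YAW); return np.array([O[0]+(c*x-s*y)/1e3,O[1]+(s*x+c*y)/1e3,z/1e3])
def inv(P):
    c,s=np.cos(YAW),np.sin(YAW);q=(np.asarray(P)[...,:2]-O)*1e3
    return np.stack([c*q[...,0]+s*q[...,1],-s*q[...,0]+c*q[...,1],np.asarray(P)[...,2]*1e3],-1)
def quat(sg): # tool z down, tool y along sg*winder x
    y=sg*np.array([np.cos(YAW),np.sin(YAW),0]);z=np.array([0,0,-1.]);q=Ro.from_matrix(np.stack([np.cross(y,z),y,z],1)).as_quat()
    return [q[3],*q[:3]]
def tip(x,y,z): return W(x,y,z)+[0,0,NL]   # TCP so that tip is at winder point
E
python3 - <<'E'
from h import *
for sg in(1,-1):
    for a in((-42,15,215),(-42,15,155),(-42,104,155),(36,-48,130),(36,0,130),(-42,155,155)):
        print(sg,a,np.round(kin.inverse_kinematics(tip(*a),quat(sg)),2) if kin.inverse_kinematics(tip(*a),quat(sg)) is not None else None)
sg=1 if kin.inverse_kinematics(tip(-42,12,230),quat(1)) is not None else -1
q1,q2=[kin.inverse_kinematics(tip(-42,12,230),quat(s)) for s in(1,-1)]
q0=np.array(env.get_state()["qpos"])
if q1 is None or (q2 is not None and np.abs(np.array(q2)-q0).max()<np.abs(np.array(q1)-q0).max()): sg=-1
print("sg",sg)
env.grip(0.0,20)
env.reach(tip(-42,12,230),quat(sg))
C=cal("wrist");p,d=camera("wrist");cv2.imwrite("pics/w1.png",p);np.savez("w1.npz",p=p,d=d)
s=env.get_state();print(s["time"],s["opening"],s["force"],s["tcp_pos"])
P=inv(cloud("wrist",d,C));np.save("w1P.npy",P)
hsv=cv2.cvtColor(p,cv2.COLOR_BGR2HSV)
for name,mm in (("red",((hsv[...,0]<8)|(hsv[...,0]>172))&(hsv[...,1]>130)),("yel",(hsv[...,0]>18)&(hsv[...,0]<32)&(hsv[...,1]>150))):
    nn,l,st,ce=cv2.connectedComponentsWithStats((mm&(P[...,2]>20)&(d>0)).astype(np.uint8))
    for i in range(1,nn):
        if st[i,4]>60:print(name,st[i],np.percentile(P[l==i],[2,50,98],axis=0).round(0).tolist())
E
```

```text
1 (-42, 15, 215) [-0.61  0.4   0.67  1.83 -0.29  1.01 -0.14]
1 (-42, 15, 155) [-0.57  0.48  0.63  1.88 -0.35  0.9  -0.09]
1 (-42, 104, 155) [-0.67  0.53  0.61  1.8  -0.37  0.93 -0.22]
1 (36, -48, 130) [-0.41  0.62  0.66  1.75 -0.46  0.93  0.12]
1 (36, 0, 130) [-0.48  0.63  0.66  1.73 -0.46  0.94  0.05]
1 (-42, 155, 155) [-0.72  0.56  0.61  1.74 -0.38  0.96 -0.29]
-1 (-42, 15, 215) [-0.24  0.35  0.19  1.81 -0.08  1.    2.8 ]
-1 (-42, 15, 155) [-0.18  0.41  0.11  1.86 -0.06  0.88  2.78]
-1 (-42, 104, 155) [-0.21  0.46 -0.01  1.77  0.01  0.91  2.59]
-1 (36, -48, 130) [-0.05  0.53  0.14  1.73 -0.09  0.89  2.94]
-1 (36, 0, 130) [-0.07  0.55  0.07  1.7  -0.05  0.9   2.83]
-1 (-42, 155, 155) [-0.25  0.5  -0.06  1.71  0.04  0.94  2.49]
sg 1
3.5 -7.853507608834825e-05 [ 0.63955804 -0.40020887 -0.08949349] [ 0.5837734  -0.00933042  0.30245646]
red [ 290  104  103   70 2638] [[-57.0, 50.0, 105.0], [-11.0, 58.0, 183.0], [3.0, 89.0, 185.0]]
red [529 132  20  17 235] [[189.0, 48.0, 34.0], [194.0, 56.0, 45.0], [202.0, 63.0, 49.0]]
red [ 426  197   20   74 1079] [[97.0, -112.0, 20.0], [106.0, -63.0, 24.0], [117.0, -18.0, 26.0]]
yel [388 153  35  10 327] [[18.0, 44.0, 112.0], [33.0, 49.0, 114.0], [47.0, 52.0, 116.0]]
yel [382 173  20   8 131] [[28.0, 14.0, 51.0], [38.0, 18.0, 53.0], [47.0, 21.0, 55.0]]
yel [379 230  49  13 544] [[9.0, -46.0, 84.0], [29.0, -12.0, 144.0], [47.0, -8.0, 146.0]]
```

View pics/w1.png

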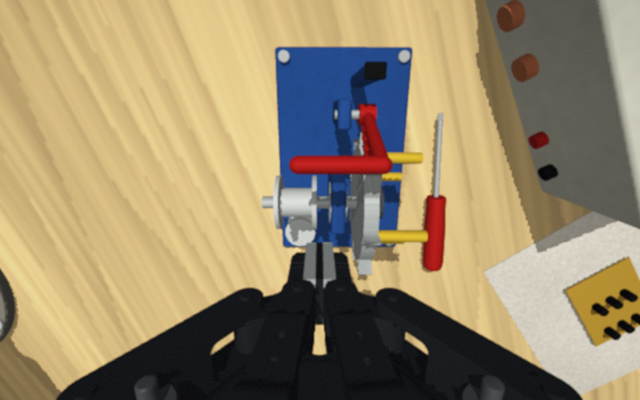

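The picture confirms the frame: the bar is at (290–390,163), the top peg at (403,236) and the fingertip at (320,250). I'll check the closed-finger profile from the depth image before descending.

```bash
python3 - <<'E'
from h import *
P=np.load("w1P.npy");d=np.load("w1.npz")["d"]
m=(d>0)&(P[...,2]>215)
Q=P[m]-[-42,12,230]
for h in range(-10,90,6):
    s=Q[(Q[:,2]>=h)&(Q[:,2]<h+6)]
    if len(s)>5:print(h,len(s),np.percentile(s[:,0],[1,99]).round(0),np.percentile(s[:,1],[1,50,99]).round(0))
E
```

```text
2 140 [-11.  12.] [ 9. 13. 14.]
8 316 [-12.  14.] [ 9. 10. 14.]
14 361 [-13.  14.] [ 8. 10. 14.]
20 398 [-13.  14.] [ 9. 13. 14.]
26 423 [-13.  14.] [ 9. 13. 14.]
32 642 [-6.  7.] [-8. 10. 14.]
38 463 [-20.  22.] [-1. 14. 16.]
44 1813 [-31.  32.] [-7. 14. 16.]
50 3450 [-36.  37.] [-6. 14. 16.]
56 3703 [-39.  41.] [-6. 11. 15.]
62 3174 [-45.  46.] [-6. 14. 20.]
68 5628 [-49.  50.] [-6. 14. 20.]
74 6549 [-54.  55.] [-2. 14. 20.]
80 7272 [-58.  59.] [ 6. 14. 20.]
86 5375 [-60.  61.] [11. 15. 21.]
```

Fingers are ±13 mm wide up to 38 mm above the tip, with the front face about 13 mm ahead of centre. That leaves clearance, so I'll throw the pawl.

```bash
cat >> h.py <<'E'
def look(n="scene",save=None):
    C=cal(n);p,d=camera(n);P=inv(cloud(n,d,C))
    if save: cv2.imwrite(save,p)
    hsv=cv2.cvtColor(p,cv2.COLOR_BGR2HSV)
    inb=(d>0)&(abs(P[...,0]+10)<75)&(P[...,1]>-80)&(P[...,1]<150)&(P[...,2]>40)&(P[...,2]<220)
    for name,mm in (("red",((hsv[...,0]<8)|(hsv[...,0]>172))&(hsv[...,1]>120)),("yel",(hsv[...,0]>18)&(hsv[...,0]<32)&(hsv[...,1]>140))):
        nn,l,st,ce=cv2.connectedComponentsWithStats((mm&inb).astype(np.uint8))
        for i in range(1,nn):
            if st[i,4]>5:print(" ",name,st[i,4],ce[i].round(0),np.percentile(P[l==i],[5,50,95],axis=0).round(0).tolist())
def st(): 
    s=env.get_state();print("t",round(s["time"],1),"tip",(inv(np.array(s["tcp_pos"])-[0,0,NL])).round(1),"F",np.round(s["force"],1))
E
python3 - <<'E'
from h import *
env.movel(tip(-42,12,160),.15);st()
env.movel(tip(-42,60,160),.06,stop_force=15);st()
print(env.movel(tip(-42,101,160),.06,stop_force=15));st()
look("scene","pics/s2.png")
env.movel(tip(-42,85,160),.15)
env.movel(tip(-42,70,235),.2);env.movel(tip(36,-50,235),.2);st()
look("wrist","pics/w2.png")
E
```

```text
t 4.1 tip [-41.6  12.  160.5] F [-0.5  0.2  0. ]
t 5.1 tip [-42.   59.5 159.9] F [ 0.2 -0.9  0.3]
False
t 5.9 tip [-42.  100.7 160. ] F [ 0.4 -0.8  0.9]
  red 96 [367. 220.] [[-13.0, 76.0, 102.0], [1.0, 89.0, 145.0], [5.0, 125.0, 177.0]]
  yel 38 [356. 238.] [[7.0, 42.0, 108.0], [26.0, 46.0, 113.0], [45.0, 50.0, 117.0]]
  yel 79 [341. 245.] [[8.0, -17.0, 48.0], [25.0, -10.0, 138.0], [45.0, 17.0, 147.0]]
  yel 34 [329. 255.] [[9.0, -49.0, 81.0], [29.0, -46.0, 84.0], [45.0, -42.0, 88.0]]
t 7.6 tip [ 35.4 -48.5 234.2] F [ 0.7  1.1 -0.4]
  red 1122 [268.  20.] [[-8.0, 77.0, 103.0], [2.0, 84.0, 155.0], [9.0, 91.0, 159.0]]
  yel 611 [308.  82.] [[8.0, 43.0, 111.0], [27.0, 47.0, 114.0], [45.0, 52.0, 115.0]]
  yel 295 [312. 117.] [[10.0, 13.0, 52.0], [29.0, 17.0, 53.0], [45.0, 20.0, 55.0]]
  yel 611 [306. 161.] [[7.0, -16.0, 142.0], [26.0, -12.0, 145.0], [45.0, -9.0, 146.0]]
  yel 343 [310. 181.] [[9.0, -47.0, 82.0], [27.0, -43.0, 84.0], [45.0, -39.0, 85.0]]
```

View pics/w2.png

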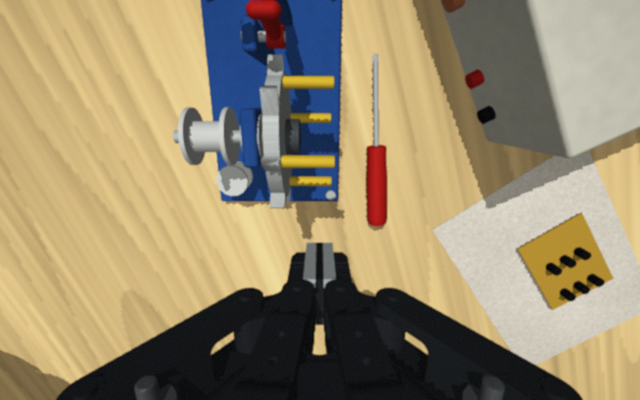

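The wheel and pegs are clear: top peg at (306,161), peg 2 at (308,82). The pawl is cut off at the top edge of this view, so I'll check it from the other two cameras.

```bash
python3 - <<'E'
from h import *
look("top","pics/t3.png");look("scene","pics/s3.png")
a=cv2.imread("pics/t3.png")[100:205,262:385];b=cv2.imread("pics/s3.png")[190:295,290:400]
cv2.imwrite("pics/c3.png",np.hstack([cv2.resize(x,(400,400),interpolation=cv2.INTER_CUBIC) for x in(a,b)]))
E
```

```text
red 151 [292. 134.] [[-53.0, 80.0, 119.0], [-7.0, 120.0, 173.0], [1.0, 127.0, 180.0]]
  yel 28 [322. 129.] [[13.0, 43.0, 109.0], [29.0, 46.0, 113.0], [42.0, 48.0, 118.0]]
  red 123 [367. 216.] [[-49.0, 77.0, 104.0], [-1.0, 100.0, 155.0], [5.0, 125.0, 180.0]]
  yel 37 [355. 238.] [[7.0, 43.0, 107.0], [25.0, 46.0, 113.0], [45.0, 50.0, 118.0]]
  yel 83 [341. 245.] [[5.0, -17.0, 49.0], [24.0, -10.0, 140.0], [44.0, 17.0, 147.0]]
  yel 32 [329. 255.] [[9.0, -49.0, 80.0], [29.0, -45.0, 83.0], [44.0, -41.0, 87.0]]
```

View pics/c3.png

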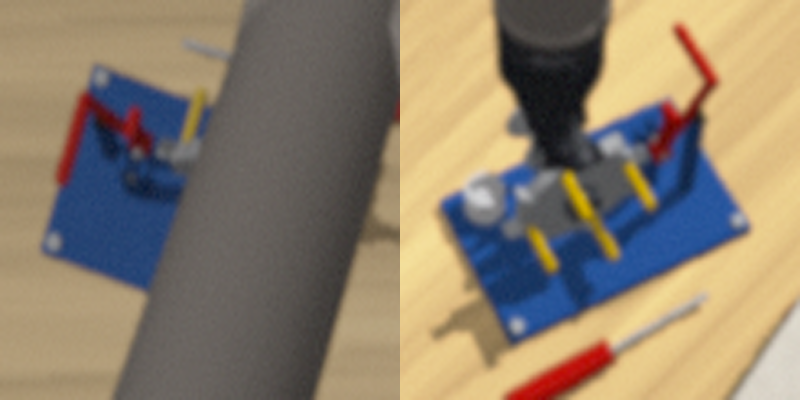

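The pawl is thrown back, with the bar at y about 123 in the right-hand crop at (700,50), and it stays there. Next I'll push the top peg.

```bash
python3 - <<'E'
from h import *
env.movel(tip(36,-46,130),.15);st()
print(env.movel(tip(36,-28,130),.06,stop_force=15))
print(env.movel(tip(36,-1,130),.05,stop_force=15));st()
env.movel(tip(36,-12,130),.15)
env.movel(tip(36,-50,200),.2);st()
look("wrist","pics/w4.png");look("scene")
E
```

```text
t 8.6 tip [ 36.6 -46.1 130.9] F [ 0.1 -0.1 -1.1]
False
False
t 9.8 tip [ 35.7  -0.  129.8] F [-1.   0.5  0.7]
t 10.6 tip [ 35.7 -49.2 199.5] F [-1.   0.8  0.3]
  red 837 [264.  18.] [[-5.0, 76.0, 102.0], [2.0, 82.0, 118.0], [7.0, 89.0, 151.0]]
  yel 594 [306.  81.] [[8.0, 43.0, 81.0], [25.0, 47.0, 83.0], [45.0, 51.0, 85.0]]
  yel 990 [304. 123.] [[8.0, 13.0, 141.0], [26.0, 18.0, 144.0], [45.0, 22.0, 145.0]]
  yel 304 [313. 151.] [[17.0, -17.0, 52.0], [31.0, -13.0, 54.0], [46.0, -10.0, 55.0]]
  yel 573 [307. 199.] [[8.0, -47.0, 112.0], [27.0, -42.0, 115.0], [45.0, -39.0, 116.0]]
  red 44 [371. 205.] [[-54.0, 119.0, 173.0], [-22.0, 123.0, 178.0], [-0.0, 126.0, 182.0]]
  red 76 [365. 223.] [[-5.0, 75.0, 105.0], [1.0, 85.0, 135.0], [6.0, 113.0, 160.0]]
  yel 75 [350. 240.] [[5.0, 13.0, 79.0], [27.0, 21.0, 141.0], [44.0, 48.0, 145.0]]
  yel 72 [333. 253.] [[8.0, -48.0, 48.0], [27.0, -40.0, 109.0], [45.0, -13.0, 117.0]]
```

The wheel is at q ≈ 0.58–0.62, inside the 0.46–0.76 window. The pawl is still thrown back, so I'll tip it in.

```bash
python3 - <<'E'
from h import *
env.movel(tip(-42,-30,240),.2);env.movel(tip(-42,162,240),.25)
env.movel(tip(-42,162,160),.15);st()
print(env.movel(tip(-42,110,160),.06,stop_force=15))
print(env.movel(tip(-42,78,160),.05,stop_force=15));st()
env.dwell(.3)
env.movel(tip(-42,100,160),.15);env.movel(tip(-42,130,240),.2);env.movel(tip(-42,-130,260),.3);env.dwell(.3);st()
look("wrist","pics/w5.png");look("scene","pics/s5.png")
b=cv2.imread("pics/s5.png")[190:295,290:400];a=cv2.imread("pics/w5.png")[:,80:560]
cv2.imwrite("pics/c5.png",np.hstack([cv2.resize(x,(400,400),interpolation=cv2.INTER_CUBIC) for x in(a,b)]))
E
```

```text
t 12.8 tip [-41.3 161.5 160.9] F [-0.8  0.  -0.1]
False
False
t 14.7 tip [-42.   78.2 160. ] F [0.6 0.3 0.8]
t 17.1 tip [ -42.  -128.8  259.8] F [ 0.4 -0.4 -0.5]
  yel 784 [412.  10.] [[10.0, 13.0, 141.0], [28.0, 17.0, 144.0], [46.0, 21.0, 146.0]]
  yel 207 [391.  69.] [[25.0, -18.0, 51.0], [35.0, -15.0, 54.0], [46.0, -11.0, 55.0]]
  yel 478 [396.  96.] [[10.0, -48.0, 113.0], [28.0, -43.0, 115.0], [46.0, -39.0, 116.0]]
  red 46 [351. 213.] [[-53.0, 49.0, 179.0], [-22.0, 52.0, 182.0], [2.0, 56.0, 186.0]]
  red 56 [357. 228.] [[-2.0, 40.0, 103.0], [2.0, 67.0, 126.0], [6.0, 82.0, 146.0]]
  yel 77 [351. 240.] [[6.0, 13.0, 80.0], [25.0, 21.0, 141.0], [44.0, 48.0, 146.0]]
  yel 70 [332. 252.] [[8.0, -48.0, 51.0], [27.0, -40.0, 110.0], [43.0, -13.0, 117.0]]
```

View pics/c5.png

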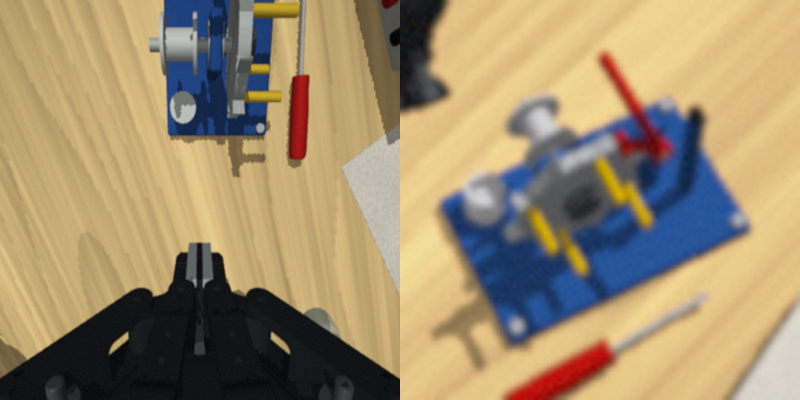

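The bar is back at its original pawl-down pixel position, (351,213) now against (351,212.5) at the start. The wheel is one tooth on, the other objects are in place, and the arm is clear.

```bash
python3 -c "
from h import *
print(job.job_done())"
```

```text
the job is handed in; nothing more can be done
None
```

I handed the job in: the pawl was thrown back, the wheel was turned back one tooth to about 0.6 rad, and the pawl is fully down in the next notch, all in about 17 s of robot time.

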